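# Slide the boxed order between scale and card terminal to the hand-over mat

### The job

The boxed order is packed: slide the white pastry box along the counter, through the narrow gap between the weighing scale and the card terminal, and on until all of it lies on the blue hand-over mat, square with the mat. Push it gently with the fingers and keep it flat on the counter all the way: do not grip, lift or tip it. Do not knock or lean on the scale or the terminal, and leave the jar, cup, sugar shaker, ribbon spool, paper plate, bun and tongs where they are.

Things in the scene. Friction and masses are not known exactly. Their poses are not given: they have to be found in the camera images.
- pastry_box: closed white carton with a clear window lid and a thin blue band round it, 100 mm (its x) by 140 mm (its y, the long way) by 60 mm high, 0.25 to 0.5 kg; loose, slides on the bare counter. Origin at the centre of its underside, z up. Starts to the right (-y) of the gap with its long way within about 25 degrees of the gap's direction; too wide for most grippers. A level push of about 1 to 4 N slides it, and it stops when no longer pushed
- gap (a point): centre of the gap at counter level, midway between the flat facing sides of the scale (on its +x side) and the card terminal (on its -x side). The gap is 110 mm wide along this point's x and runs straight along its y; the box goes through in +y, long way first. The terminal borders the gap from y = -90 to +90 mm, the scale from -100 to +100 mm. The corners of both are rounded by 8 to 10 mm. Counter is clear between box, gap and mat
- scale: grey bench weighing scale with a steel platform, fixed; 240 mm deep (x) by 200 mm wide (y) by 62 mm high (the part along the gap about 50 mm high). Origin at the centre of its underside, 175 mm in +x from the middle of the gap
- terminal: dark card-payment terminal in a cradle screwed to the counter, fixed; 95 mm (x) by 180 mm (y, parallel to the gap), 62 mm high at its right end. Origin at the centre of its underside, 102.5 mm in -x from the middle of the gap
- mat: blue vinyl hand-over mat with a thin white border line, 160 mm (its x) by 220 mm (its y) and 0.6 mm thin, lying flat on the counter to the left (+y) of the gap, parallel to it; nothing catches on its edge. Origin at its centre. The box ends with its long way along the mat's long way, all four lower corners within the mat's outer edge
- box_corner_a (a point): rear near lower corner of the box (at x = -50, y = -70 mm in the box's axes)
- box_corner_b (a point): rear far lower corner of the box (at x = +50, y = -70 mm in the box's axes)
- box_corner_c (a point): front far lower corner of the box (at x = +50, y = +70 mm in the box's axes)
- box_corner_d (a point): front near lower corner of the box (at x = -50, y = +70 mm in the box's axes)
- jar: glass biscuit jar with steel lid, 76 mm across, 118 mm high, loose; origin at centre of underside
- cup: white lidded paper cup with a blue band, 81 mm across at the top, 96 mm high, loose; origin at centre of underside
- shaker: glass sugar shaker with steel top, 62 mm across, 99 mm high, loose; origin at centre of underside
- spool: spool of red ribbon lying flat, 72 mm across, 30 mm high, loose; origin at centre of underside
- plate: white fluted paper plate, 137 mm across, 16 mm high, loose; origin at centre of underside
- bun: brown bun, 68 mm across, 43 mm high, loose; origin at centre of underside
- tongs: steel serving tongs with black grips lying flat along their x, 240 mm long, 55 mm wide, 16 mm high, loose; origin near the middle, on the counter
Things that resemble listed ones, but are neither listed nor needed, are in the scene too. Of the things that look like the tongs, the larger one is meant.

How it is judged (in metres and radians):
On the way:
1. the box is in the gap between scale and terminal, flat on the counter (y of pastry_box in the frame of gap between -0.05 and 0.05 m and x of pastry_box in the frame of gap between -0.015 and 0.015 m and height (world z) of pastry_box below 0.006 m), for 0.1 s.
At the end, for the whole second after the job is handed in: all four lower corners of the box lie within the mat's outline, the box flat, at rest and square with the mat to 10 degrees, and the seven loose things stand within 20 mm of where they were (x of box_corner_a in the frame of mat between -0.08 and 0.08 m and y of box_corner_a in the frame of mat between -0.11 and 0.11 m and x of box_corner_b in the frame of mat between -0.08 and 0.08 m and y of box_corner_b in the frame of mat between -0.11 and 0.11 m and x of box_corner_c in the frame of mat between -0.08 and 0.08 m and y of box_corner_c in the frame of mat between -0.11 and 0.11 m and x of box_corner_d in the frame of mat between -0.08 and 0.08 m and y of box_corner_d in the frame of mat between -0.11 and 0.11 m and angle between the y axis of pastry_box and the y axis of mat, either way round below 0.17 rad and height (world z) of pastry_box below 0.004 m and angle between pastry_box's own z axis and vertical below 0.04 rad and linear speed of pastry_box below 0.01 m/s and distance of each of jar, cup, shaker, spool, plate, bun, tongs from where it was at the start of the episode below 0.02 m and angle between each of jar, cup, shaker, spool, plate, bun, tongs's own z axis and vertical below 0.1 rad); the robot touches nothing.
It fails at once if the box is lifted (over 8 mm) or tipped (over 7 degrees) (height (world z) of pastry_box above 0.008 m or angle between pastry_box's own z axis and vertical above 0.12 rad).
It fails at once if the box is pushed roughly or squeezed (over 25 N from the robot) (contact force between any of the fingers, the arm and pastry_box above 25 N).
It fails at once if the scale or the terminal is knocked or leaned on (over 10 N from the robot, over 20 N from the box) (contact force between any of the fingers, the arm and scale above 10 N or contact force between pastry_box and scale above 20 N or contact force between any of the fingers, the arm and terminal above 10 N or contact force between pastry_box and terminal above 20 N).
It fails at once if one of the loose things is moved over 20 mm or knocked over (distance of any of jar, cup, shaker, spool, plate, bun, tongs from where it was at the start of the episode above 0.02 m or angle between any of jar, cup, shaker, spool, plate, bun, tongs's own z axis and vertical above 0.3 rad).
It also fails if it takes over 72 s, if anything falls off the work surface, if the arm or the gripper's body presses on something with over 40 N, if the wrist force passes 120 N, or if a joint passes its speed limit or range.

### The arm

A 6-joint arm with a two-finger parallel gripper is mounted at the origin on the work surface. World frame = base frame: x ahead of the robot, y to its left, z up, the work surface at z = 0. Lengths are in m, angles in degrees, forces in N, time in s.
With the tool pointing down it reaches from about 0.4 to 0.825 m from the base axis. Payload 7 kg.
Tool frame: the origin (TCP) lies on the centre line of the jaws, within the pads' length; the fingertips stand 14 mm ahead of it and the grasp point (between the pads) lies 5 mm behind it; z points along the fingers, x is the direction in which the jaws open and shut, and the axes are right-handed (so a half turn about z gives the same grasp; the last joint's range is limited). The gripper opens to 88 mm and grips with 3 to 60 N. Pads are 19 mm wide; open, the fingers measure 130 mm over their backs; the gripper's body (78 mm by 193 mm) begins 47 mm behind the grasp point.
Start: joints at [82.855, 20.546, 0.682, 0, -70.136, -16.507], TCP at [0.271, 0.618, 0.241] pointing down, gripper open.
Joint ranges: [-176.03, 176.03], [-82.01, 121.73], [-58.28, 71.71], [-173.87, 95.51], [-174.79, -0.11], [-173.66, 173.66]. Speed limits (degrees/s): [136.94, 136.94, 172.46, 180, 180, 180].

### API

Orientations are given as [roll, pitch, yaw] about the fixed x, y, z axes, in that order (R = Rz(yaw) Ry(pitch) Rx(roll)).
In Python, from plant import * gives the robot as it stands.
- The arm moves only by the shell command python3 -m handwheel 'ROWS' [OPENING]. ROWS is JSON, a list of rows, each a list of 2 entries, a list of its own where there are three numbers: the shift along the tool's x, y, z each as a share of 0.2 m, from -1 to 1, then the turn, a rotation vector about the tool's x, y, z each as a share of 360 degrees, from -1 to 1. In form: [[[tx, ty, tz], [ax, ay, az]], ...]. A call has 1 to 5 rows; each row is the pose to reach, as a shift and turn from the pose commanded when the call began, along the tool's axes at that moment, turning the shorter way round; what a row does not reach only later rows make up. A row lasts 1/12 s, in which the tool goes at most 41.7 mm and 7.16 degrees, less where a joint would pass 70% of its speed; a pose out of reach is approached as far as the arm can. A call with a number of a shift or a turn outside -1 to 1 is refused whole. A call with a gripper value outside its range is refused whole. OPENING is the closure, from -1 (fully open) to 1 (shut), set as the call begins (- or left out, the last holds). The fingers move at their own pace and stop on an object; the grip force is fixed at half the most. Time passes only in rows, so rows that repeat a pose let the fingers close. It gives the time, the measured TCP pose, the force and the opening at its end, in the units of the state.
- get_obs(): the state, without advancing time (a new reading comes with each control period).
- snapshot(name): name is "scene" or "top"; returns a dict with "color" (400x640x3 uint8, red, green, blue), "z_map" (400x640 float32, m along the optical axis (not along the pixel's ray), 0 where there is no reading), "intrinsics" (3x3 intrinsics, pixels), "rvec" (rotation vector, rad) and "tvec" (3), from world to camera coordinates, as OpenCV has them. Camera axes: x right, y down, z forward; pixel columns grow to the right and rows downward; lengths in m; the calibration is good to about 2 mm. A picture is of the moment at which its call begins.
- close_job(): hands the job in, once; it reports no verdict.
The state is a dict: "clock": time; "joint_pos": joint angles; "qvel": joint speeds; "tau": joint torques, N m; "tool_pos": TCP position; "orientation": TCP orientation; "force": force on the tool from outside, world axes, zero at the start; "moment": the same for the moment, N m; "opening": finger opening in m.
Only numpy, scipy, OpenCV 4.12 (cv2) and the standard library are available. Lean on these libraries where they do the work, as an engineer would, in place of code of your own. Each camera call takes 0.05 s, during which the arm holds its last target. There are 200 camera calls.

## Working session

There is one attempt and no reset: what is moved stays moved. The work goes in short steps, Python scripts to look and compute and a shell command to move; the robot and the scene stay as the last step left them, time stands still between calls to the robot, and variables do not carry over. Pictures are saved under pics/ and viewed, about 8 in all and at most 12, crops included, and the job is handed in when it is done.

```bash
ls; mkdir -p pics; cat > h.py <<'E'
from plant import *
import numpy as np, cv2
def shot(n):
    s=snapshot(n); return s
def pts(s):
    z=s["z_map"]; K=np.array(s["intrinsics"]); R,_=cv2.Rodrigues(np.array(s["rvec"],float)); t=np.array(s["tvec"],float).ravel()
    v,u=np.mgrid[:z.shape[0],:z.shape[1]]
    c=np.stack([(u-K[0,2])/K[0,0]*z,(v-K[1,2])/K[1,1]*z,z],-1)
    P=(c-t)@R; P[z==0]=np.nan
    return P
def ray(s,u,v,h):
    K=np.array(s["intrinsics"]); R,_=cv2.Rodrigues(np.array(s["rvec"],float)); t=np.array(s["tvec"],float).ravel()
    o=-R.T@t; d=R.T@np.array([(u-K[0,2])/K[0,0],(v-K[1,2])/K[1,1],1]); return o+d*(h-o[2])/d[2]
E
python3 - <<'E'
from h import *
for n in("top","scene"):
    s=shot(n); cv2.imwrite(f"pics/{n}0.png",s["color"][...,::-1]); np.savez(f"{n}0.npz",**s)
    K=np.array(s["intrinsics"]);R,_=cv2.Rodrigues(np.array(s["rvec"],float));print(n,K.tolist(),(-R.T@np.array(s["tvec"]).ravel()),R[2])
print(get_obs())
E
```

```text
pics
top [[479.29731305577945, 0.0, 310.16370321648463], [0.0, 479.29731305577945, 201.25112870948942], [0.0, 0.0, 1.0]] [ 0.32925547 -0.03415337  1.74017255] [ 0.11238209 -0.00714046 -0.99363941]
scene [[367.29403643884507, 0.0, 321.29381643457504], [0.0, 367.29403643884507, 199.25261674721546], [0.0, 0.0, 1.0]] [ 1.34829055 -0.73654302  0.7772172 ] [-0.63795438  0.5314559  -0.55728703]
{'clock': 0.1, 'joint_pos': array([ 8.28558584e+01,  2.05889005e+01,  6.39221599e-01, -1.63588405e-02,
       -7.01364580e+01, -1.65069624e+01]), 'qvel': array([ 1.01102255e-04, -8.49012919e-02,  1.43847097e-01,  1.07459243e-01,
        1.41682539e-02, -3.92305914e-02]), 'tau': array([-2.43378447e-03, -5.84161448e+01,  2.93751973e+01,  7.01556087e+00,
        1.01839556e-02, -4.89221293e-05]), 'tool_pos': array([0.27065054, 0.61791095, 0.23970449]), 'orientation': array([-1.79990269e+02, -8.69567127e-02, -1.13656681e+02]), 'force': array([ 0.21948125, -0.43249371,  0.45020872]), 'moment': array([0.01079352, 0.02408967, 0.00172909]), 'opening': 0.08724637378887634}
```

View pics/top0.png

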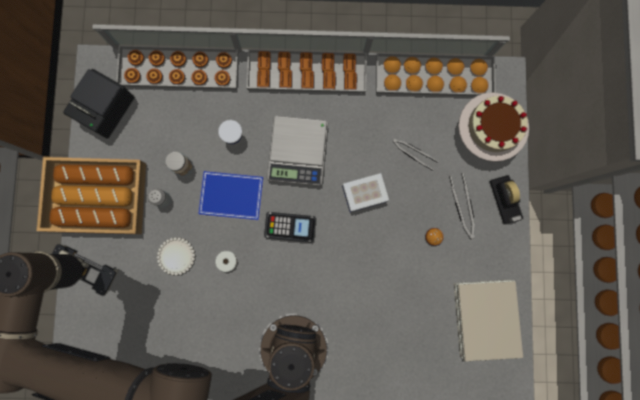

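View pics/scene0.png

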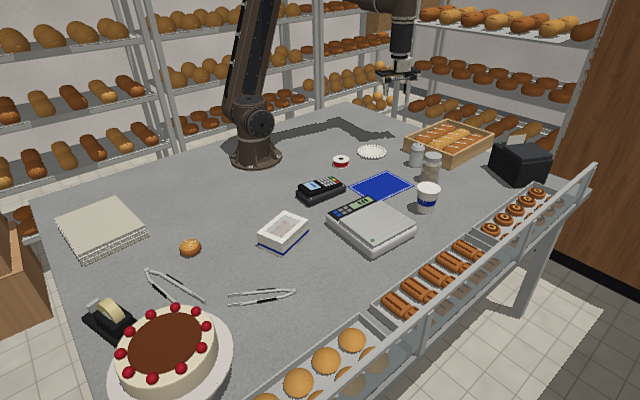

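The top view shows the pastry box at (365,192). The terminal (290,228) and scale (298,150) have the gap between them at about (293,199), and the mat is at (231,195). Things that could be mistaken for the box are the beige carton stack (490,320), the plate (176,257) and the steel platform (298,138). The windowed white carton with the blue band at (365,192) matches the description. For the tongs there are (462,205), the larger pair, and (415,153).

```bash
cat >> h.py <<'E'
def rect(XY):
    (c,wh,a)=cv2.minAreaRect(np.asarray(XY,np.float32)); c=np.array(c)
    if wh[0]>wh[1]: a-=90; wh=wh[::-1]   # wh[0]=short along a ; long axis = a+90
    a=(a+90)%180-90
    return c.round(4),np.round(wh,4),round(a,2)
def blob(m,uv):
    n,l=cv2.connectedComponents(m.astype(np.uint8)); 
    k=l[uv[1],uv[0]]
    if k==0: print("seed miss"); 
    return (l==k)
def boxpose(s,P,y0=-1,y1=1):
    # white lid: top face pixels z 50..70mm, not part of scale/terminal
    hsv=cv2.cvtColor(s["color"],cv2.COLOR_RGB2HSV)
    m=(P[...,2]>.05)&(P[...,2]<.07)&(P[...,1]>y0)&(P[...,1]<y1)&(P[...,0]>.3)&(P[...,0]<.75)
    return m,hsv
E
python3 - <<'E'
from h import *
s=dict(np.load("top0.npz")); P=pts(s); hsv=cv2.cvtColor(s["color"],cv2.COLOR_RGB2HSV)
def edge(m,h):
    c=max(cv2.findContours(m.astype(np.uint8),0,cv2.CHAIN_APPROX_NONE)[0],key=cv2.contourArea).reshape(-1,2)
    return np.array([ray(s,u,v,h)[:2] for u,v in c])
for (u,v) in [(365,192),(298,138),(298,172),(290,228),(231,195),(400,250)]: print(u,v,P[v,u].round(4),ray(s,u,v,0).round(3))
m=blob((hsv[...,0]>100)&(hsv[...,0]<130)&(hsv[...,1]>120),(231,195)); print("mat",m.sum(),rect(edge(m,0)))
m=blob((P[...,2]>.045)&(P[...,2]<.07),(365,192)); print("box z",m.sum(),np.median(P[m][:,2]),rect(edge(m,.06)))
m2=blob((hsv[...,2]>150)&(hsv[...,1]<50),(350,190)); print("box col",m2.sum(),rect(edge(m2,.06)))
for n,uv,h in(("term",(290,228),.055),("scale",(298,172),.055)):
    m=blob((P[...,2]>.03)&(P[...,2]<.08),uv); q=P[m]; print(n,m.sum(),rect(q[:,:2]),q.min(0),q.max(0), np.percentile(q,[2,98],0).round(4).tolist())
cv2.imwrite("pics/crop.png",cv2.resize(s["color"][100:270,190:440,::-1],None,fx=3,fy=3,interpolation=2))
E
```

```text
365 192 [ 0.5579 -0.2399  0.0565] [ 0.566 -0.247  0.   ]
298 138 [0.7445 0.003  0.066 ] [0.761 0.004 0.   ]
298 172 [ 6.243e-01 -2.000e-04  5.040e-02] [0.633 0.001 0.   ]
290 228 [0.4237 0.0224 0.0499] [0.426 0.024 0.   ]
231 195 [ 0.5417  0.2434 -0.0024] [0.541 0.243 0.   ]
400 250 [ 0.3573 -0.3777 -0.0075] [ 0.357 -0.376  0.   ]
mat 2035 (array([0.5423, 0.2455]), array([0.1383, 0.198 ]), -4.18)
box z 1132 0.058940605400043714 (array([ 0.5578, -0.2418]), array([0.1015, 0.1421]), 17.45)
box col 1065 (array([ 0.5603, -0.2419]), array([0.1002, 0.1398]), 17.11)
term 1221 (array([0.4297, 0.0237]), array([0.0942, 0.1794]), -5.12) [ 0.37691104 -0.06609531  0.0300273 ] [0.48018157 0.11271079 0.06855541] [[0.3844, -0.0599, 0.0309], [0.4738, 0.1082, 0.0652]]
scale 3603 (array([0.703 , 0.0045]), array([0.2002, 0.2365]), 85.87) [ 0.58036926 -0.10117976  0.03042139] [0.82603791 0.11109866 0.07499862] [[0.5891, -0.092, 0.0377], [0.8145, 0.0997, 0.0694]]
```

View pics/crop.png

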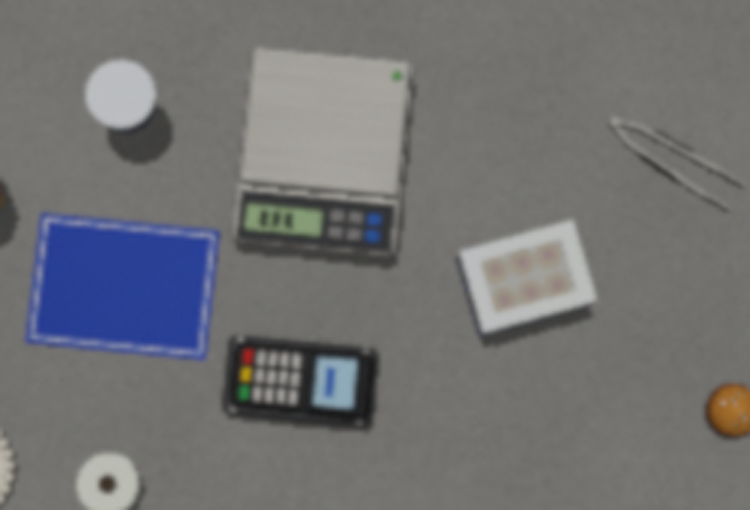

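```bash
cat >> h.py <<'E'
from scipy.spatial.transform import Rotation as Ro
YAW=-4.2; G=np.array([.530,.0167]); ex=np.array([np.cos(np.radians(YAW)),np.sin(np.radians(YAW))]); ey=np.array([-ex[1],ex[0]])
def g2w(x,y): return G+x*ex+y*ey
def w2g(p): d=np.asarray(p)[...,:2]-G; return np.stack([d@ex,d@ey],-1)
def edge(s,m,h):
    c=max(cv2.findContours(m.astype(np.uint8),0,cv2.CHAIN_APPROX_NONE)[0],key=cv2.contourArea).reshape(-1,2)
    return np.array([ray(s,u,v,h)[:2] for u,v in c])
def go(x,y,z,yaw):
    "shares for a move to gap-frame x,y, height z, world yaw"
    o=get_obs(); R=Ro.from_euler('xyz',o["orientation"],degrees=True); t=np.array([*g2w(x,y),z])
    d=R.inv().apply(t-o["tool_pos"])/.2
    a=(R.inv()*Ro.from_euler('xyz',[180,0,yaw],degrees=True)).as_rotvec(degrees=True)/360
    print("shift",d.round(3),"turn",a.round(4),"clock",round(o["clock"],2),"world",t.round(3))
def st():
    o=get_obs(); print("g",w2g(o["tool_pos"]).round(4),"z",o["tool_pos"][2].round(4),o["orientation"].round(1),"F",o["force"].round(1),o["opening"].round(4),round(o["clock"],2),o["joint_pos"].round(0))
E
python3 - <<'E'
from h import *
for n in("top","scene"):
    s=dict(np.load(n+"0.npz")); P=pts(s); g=w2g(P); z=P[...,2]
    ok=(z>.025)&(z<.048)&(abs(g[...,1])<.07)
    for a,b,f in((-.09,0,lambda q:np.percentile(q,[95,99,100])),(0,.1,lambda q:np.percentile(q,[0,1,5]))):
        m=ok&(g[...,0]>a)&(g[...,0]<b); print(n,m.sum(),f(g[...,0][m]).round(4))
    m=(z>.03)&(z<.08)&(abs(g[...,1])<.08)&(abs(g[...,0])<.09)
    for a in(-.05,0,.05):
        q=g[m&(abs(g[...,1]-a)<.012)][:,0]; print(a,q[q<0].max().round(4),q[q>0].min().round(4))
go(.15,-.2558,.24,-94.2)
E
```

```text
top 150 [-0.0544 -0.0535 -0.0534]
top 232 [0.0552 0.0558 0.0565]
-0.05 -0.0543 0.0559
0 -0.0549 0.0561
0.05 -0.0545 0.0556
scene 237 [-0.0521 -0.0489 -0.0482]
scene 183 [0.0616 0.062  0.0636]
-0.05 -0.0543 0.0616
0 -0.0566 0.0635
0.05 -0.0528 0.0621
shift [ 3.189 -3.527  0.004] turn [ 0.     -0.0002 -0.054 ] clock 0.1 world [ 0.661 -0.249  0.24 ]
```

```bash
python3 -m handwheel '[[[0.67,-0.74,0],[0,0,-0.054]],[[0.67,-0.74,0],[0,0,-0.054]],[[0.67,-0.74,0],[0,0,-0.054]],[[0.67,-0.74,0],[0,0,-0.054]],[[0.67,-0.74,0],[0,0,-0.054]]]' -0.59
python3 - <<'E'
from h import *
st(); go(.15,-.2558,.24,-94.2)
E
```

```text
clock: 0.52
tool_pos: [0.353, 0.4333, 0.2403]
orientation: [180.0, -0.0, -94.2]
force: [0.0, 0.5, -0.2]
opening: 0.07Traceback (most recent call last):
  File "<stdin>", line 2, in <module>
  File "h.py", line 43, in st
    o=get_obs(); print("g",w2g(o["tool_pos"]).round(4),"z",o["tool_pos"][2].round(4),o["orientation"].round(1),"F",o["force"].round(1),o["opening"].round(4),round(o["clock"],2),o["joint_pos"].round(0))
                                                                                                                                       ^^^^^^^^^^^^^^^^^^
AttributeError: 'float' object has no attribute 'round'
```

```bash
sed -i 's/o\["opening"\].round(4)/round(o["opening"],4)/' h.py
python3 - <<'E'
from h import *
st(); go(.15,-.2558,.24,-94.2)
E
```

```text
g [-0.207   0.4025] z 0.2403 [180.   -0.  -94.2] F [ 0.   0.5 -0.2] 0.07 0.52 [ 71.  10. -14.  -0. -66.  15.]
shift [ 3.292e+00 -1.785e+00  3.000e-03] turn [ 0.0001 -0.0001  0.    ] clock 0.52 world [ 0.661 -0.249  0.24 ]
```

```bash
for i in 1; do
python3 -m handwheel '[[[0.823,-0.446,0],[0,0,0]],[[0.823,-0.446,0],[0,0,0]],[[0.823,-0.446,0],[0,0,0]],[[0.823,-0.446,0],[0,0,0]],[[0.823,-0.446,0],[0,0,0]]]' >/dev/null
python3 -m handwheel '[[[0.823,-0.446,0],[0,0,0]],[[0.823,-0.446,0],[0,0,0]],[[0.823,-0.446,0],[0,0,0]],[[0.823,-0.446,0],[0,0,0]],[[0.823,-0.446,0],[0,0,0]]]' >/dev/null
python3 -m handwheel '[[[0.823,-0.446,0],[0,0,0]],[[0.823,-0.446,0],[0,0,0]],[[0.823,-0.446,0],[0,0,0]],[[0.823,-0.446,0],[0,0,0]],[[0.823,-0.446,0],[0,0,0]]]' >/dev/null
python3 -m handwheel '[[[0.823,-0.446,0],[0,0,0]],[[0.823,-0.446,0],[0,0,0]],[[0.823,-0.446,0],[0,0,0]],[[0.823,-0.446,0],[0,0,0]],[[0.823,-0.446,0],[0,0,0]]]' ; done
python3 - <<'E'
from h import *
st(); go(.15,-.2558,.1,-94.2)
go(.15,-.2558,.032,-94.2)
E
```

```text
clock: 2.18
tool_pos: [0.6607, -0.2507, 0.2391]
orientation: [179.9, -0.0, -94.3]
force: [-1.3, 0.8, -0.6]
opening: 0.0695
g [ 0.15   -0.2572] z 0.2391 [179.9  -0.  -94.3] F [-1.3  0.8 -0.6] 0.0695 2.18 [ -5.  24.   5.   0. -72.  91.]
shift [-0.007 -0.001  0.696] turn [ 0.0003 -0.0001 -0.0004] clock 2.18 world [ 0.661 -0.249  0.1  ]
shift [-0.007 -0.002  1.036] turn [ 0.0003 -0.0001 -0.0004] clock 2.18 world [ 0.661 -0.249  0.032]
```

```bash
python3 -m handwheel '[[[0,0,0.2],[0,0,0]],[[0,0,0.4],[0,0,0]],[[0,0,0.6],[0,0,0]],[[0,0,0.7],[0,0,0]],[[0,0,0.8],[0,0,0]]]' >/dev/null
python3 -m handwheel '[[[0,0,0.07],[0,0,0]],[[0,0,0.14],[0,0,0]],[[0,0,0.2],[0,0,0]],[[0,0,0.235],[0,0,0]],[[0,0,0.235],[0,0,0]]]'
python3 - <<'E'
from h import *
st()
for n in("top","scene"):
    s=shot(n); np.savez(f"{n}1.npz",**s); cv2.imwrite(f"pics/{n}1.png",cv2.resize(s["color"][100:300,180:430,::-1],None,fx=3,fy=3,interpolation=2))
E
```

```text
clock: 3.02
tool_pos: [0.6589, -0.2465, 0.0315]
orientation: [179.8, 0.0, -94.2]
force: [-0.6, -0.3, 0.9]
opening: 0.0697
g [ 0.1479 -0.253 ] z 0.0315 [179.8   0.  -94.2] F [-0.6 -0.3  0.9] 0.0697 3.02 [ -5.  33.  -8.  -0. -49.  90.]
```

View pics/scene1.png

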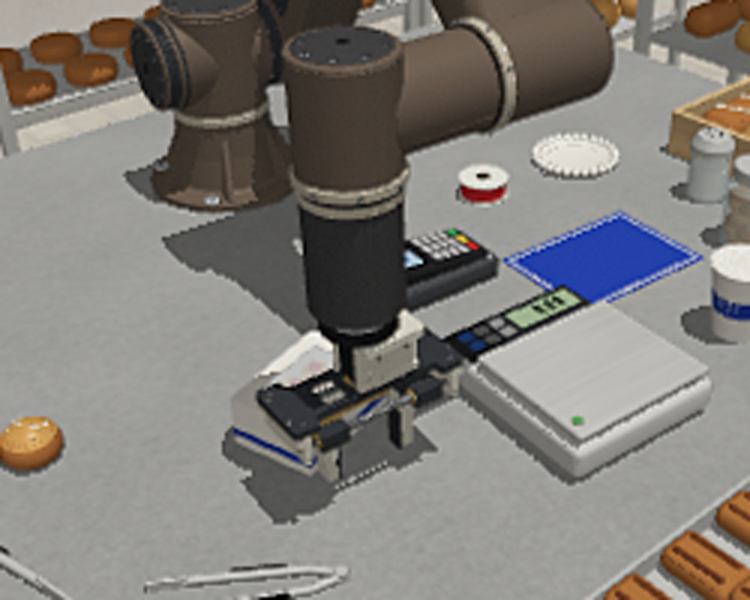

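```bash

python3 -m handwheel '[[[0,0.02,0],[0,0,0]],[[0,0.04,0],[0,0,0]],[[0,0.06,0],[0,0,0]],[[0,0.08,0],[0,0,0]],[[0,0.1,0],[0,0,0]]]'
python3 -m handwheel '[[[0,0.02,0],[0,0,0]],[[0,0.04,0],[0,0,0]],[[0,0.06,0],[0,0,0]],[[0,0.08,0],[0,0,0]],[[0,0.1,0],[0,0,0]]]'
python3 -m handwheel '[[[0,0.02,0],[0,0,0]],[[0,0.04,0],[0,0,0]],[[0,0.06,0],[0,0,0]],[[0,0.08,0],[0,0,0]],[[0,0.1,0],[0,0,0]]]'
python3 - <<'E'
from h import *
st()
for n in("top","scene"):
    s=shot(n); np.savez(f"{n}2.npz",**s); cv2.imwrite(f"pics/{n}2.png",cv2.resize(s["color"][100:300,180:430,::-1],None,fx=3,fy=3,interpolation=2))
E
```

```text
clock: 3.53
tool_pos: [0.6399, -0.2452, 0.0341]
orientation: [-179.9, -0.0, -94.2]
force: [1.5, -1.0, 0.4]
opening: 0.0693
clock: 3.95
tool_pos: [0.6205, -0.2439, 0.034]
orientation: [-179.9, -0.0, -94.2]
force: [2.9, -1.7, 1.5]
opening: 0.0699
clock: 4.37
tool_pos: [0.5999, -0.2423, 0.0336]
orientation: [-180.0, -0.0, -94.2]
force: [3.0, -1.4, 2.0]
opening: 0.0696
g [ 0.0887 -0.2531] z 0.0336 [-180.    -0.   -94.2] F [ 3.  -1.4  2. ] 0.0696 4.37 [ -5.  29. -16.   0. -45.  91.]
```

View pics/scene2.png

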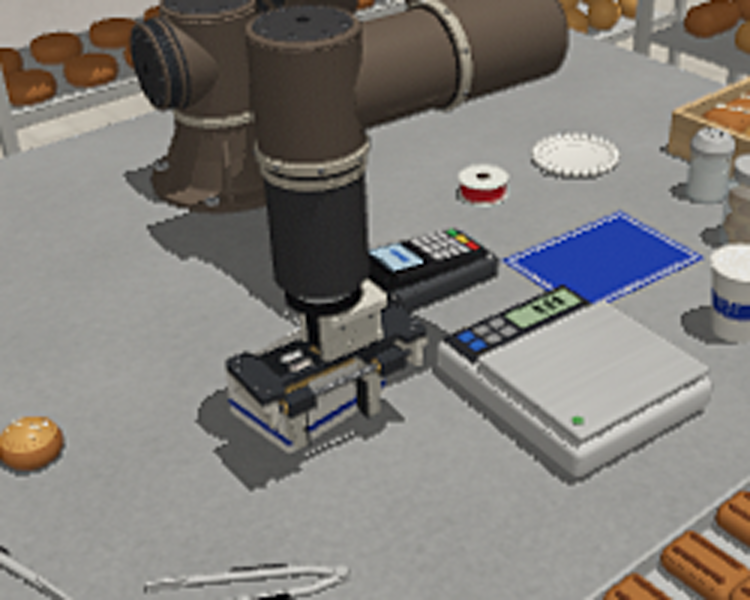

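The box has turned nearly flush with the fingers (rear corner at about (300,445)), at a push of about 3 N. I'll continue to just short of the final line and then measure.

```bash

python3 -m handwheel '[[[0,0.02,0],[0,0,0]],[[0,0.04,0],[0,0,0]],[[0,0.06,0],[0,0,0]],[[0,0.08,0],[0,0,0]],[[0,0.1,0],[0,0,0]]]'
python3 -m handwheel '[[[0,0.02,0],[0,0,0]],[[0,0.035,0],[0,0,0]],[[0,0.035,0],[0,0,0]],[[0,-0.05,0],[0,0,0]],[[0,-0.15,0],[0,0,0]]]'
python3 -m handwheel '[[[0,-0.2,0],[0,0,0]],[[0,-0.4,0],[0,0,0]],[[0,-0.4,-0.2],[0,0,0]],[[0,-0.4,-0.4],[0,0,0]],[[0,-0.4,-0.6],[0,0,0]]]' 
python3 -m handwheel '[[[-0.2,0,0],[0,0,0.019]],[[-0.4,0,0],[0,0,0.038]],[[-0.6,0,0],[0,0,0.057]],[[-0.8,0,0],[0,0,0.076]],[[-1,0,0],[0,0,0.095]]]' 
python3 - <<'E'
from h import *
st()
E
```

```text
clock: 4.88
tool_pos: [0.5795, -0.2407, 0.0333]
orientation: [180.0, 0.0, -94.2]
force: [1.1, -1.5, 0.2]
opening: 0.0698
clock: 5.3
tool_pos: [0.6087, -0.2427, 0.0334]
orientation: [179.9, 0.0, -94.3]
force: [-0.3, 0.1, 0.6]
opening: 0.0696
clock: 5.72
tool_pos: [0.6889, -0.2484, 0.1504]
orientation: [179.5, 0.0, -94.2]
force: [1.3, -0.1, 1.4]
opening: 0.0697
clock: 6.13
tool_pos: [0.7035, -0.0476, 0.1531]
orientation: [179.9, -0.1, -128.8]
force: [1.8, -0.3, -1.1]
opening: 0.0696
g [ 0.1778 -0.0514] z 0.1531 [ 1.799e+02 -1.000e-01 -1.288e+02] F [ 1.8 -0.3 -1.1] 0.0696 6.13 [ 12.  27.  -1.  -0. -62.  39.]
```

I shifted the wrong way along y: the tool is now above the scale at z 0.15, touching nothing. I'll measure the box from here.

```bash
cat >> h.py <<'E'
def meas(tag,seed_w):
    s=shot("top"); P=pts(s); g=w2g(P); np.savez(f"top{tag}.npz",**s)
    cv2.imwrite(f"pics/top{tag}.png",cv2.resize(s["color"][100:300,180:430,::-1],None,fx=3,fy=3,interpolation=2))
    hsv=cv2.cvtColor(s["color"],cv2.COLOR_RGB2HSV); c=g2w(*seed_w); d=np.hypot(*(np.moveaxis(P[...,:2],-1,0)-c[:,None,None]))
    for nm,m in(("z",(P[...,2]>.045)&(P[...,2]<.07)),("col",(hsv[...,2]>150)&(hsv[...,1]<50))):
        m=m&(d<.095); 
        if m.sum()<50: print(nm,"few");continue
        c,wh,a=rect(edge(s,m,.06)); print(nm,m.sum(),"centre g",w2g(c).round(4),"size",wh,"yaw rel",round(a-YAW,2))
E
python3 - <<'E'
from h import *
meas("3",(0,-.256))
go(.0,-.43,.15,-184.2)
E
```

```text
z 1114 centre g [-0.0005 -0.2338] size [0.102  0.1406] yaw rel 0.15
col 1143 centre g [ 0.0021 -0.2336] size [0.1036 0.1433] yaw rel 0.0
shift [ 2.088 -0.383  0.013] turn [ 3.000e-04 -1.000e-04  1.522e-01] clock 6.18 world [ 0.499 -0.412  0.15 ]
```

View pics/top3.png

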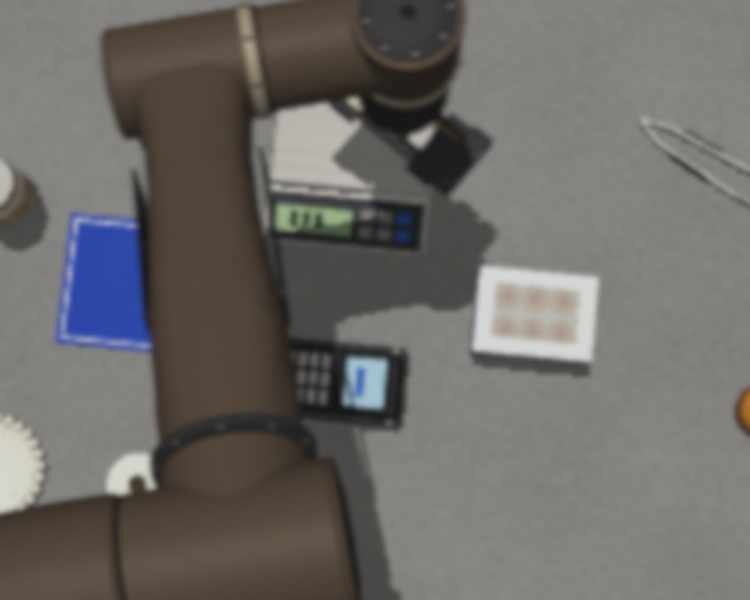

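The box now lies square (yaw 0.1°) and centred on the gap line at g (0, -0.234). Next I go round behind it.

```bash

python3 -m handwheel '[[[0.2,-0.04,0],[0,0,0.019]],[[0.4,-0.08,0],[0,0,0.038]],[[0.6,-0.12,0],[0,0,0.057]],[[0.8,-0.16,0],[0,0,0.076]],[[0.95,-0.19,0],[0,0,0.095]]]' 0.09
python3 - <<'E'
from h import *
go(.0,-.36,.15,-184.2)
E
```

```text
clock: 6.6
tool_pos: [0.6139, -0.2236, 0.153]
orientation: [179.9, -0.1, -163.0]
force: [-0.3, -0.4, -0.6]
opening: 0.0429
shift [ 0.701 -0.406  0.016] turn [ 0.0001 -0.0004  0.0589] clock 6.6 world [ 0.504 -0.342  0.15 ]
```

```bash

python3 -m handwheel '[[[0.175,-0.1,0],[0,0,0.019]],[[0.35,-0.2,0],[0,0,0.038]],[[0.525,-0.3,0],[0,0,0.059]],[[0.7,-0.406,0],[0,0,0.059]],[[0.7,-0.406,0],[0,0,0.059]]]'
python3 -m handwheel '[[[0,0,0.15],[0,0,0]],[[0,0,0.3],[0,0,0]],[[0,0,0.45],[0,0,0]],[[0,0,0.595],[0,0,0]],[[0,0,0.595],[0,0,0]]]' 
python3 - <<'E'
from h import *
st()
go(.0005,-.313,.034,-184.2)
E
```

```text
clock: 7.02
tool_pos: [0.5016, -0.3444, 0.1531]
orientation: [179.9, -0.2, 175.8]
force: [0.6, 0.5, 0.8]
opening: 0.04
clock: 7.43
tool_pos: [0.5025, -0.3394, 0.0286]
orientation: [179.8, -0.6, 176.1]
force: [-1.0, 0.8, -0.5]
opening: 0.0397
g [-0.0013 -0.3572] z 0.0286 [179.8  -0.6 176.1] F [-1.   0.8 -0.5] 0.0397 7.43 [-16.  27. -21.  -0. -43.  12.]
shift [-0.01   0.221 -0.026] turn [ 0.0006 -0.0016  0.0007] clock 7.43 world [ 0.508 -0.295  0.034]
```

```bash

python3 -m handwheel '[[[0,0.05,-0.02],[0,0,0]],[[-0.01,0.1,-0.02],[0,0,0]],[[-0.01,0.15,-0.02],[0,0,0]],[[-0.01,0.175,-0.02],[0,0,0]],[[-0.01,0.195,-0.02],[0,0,0]]]' >/dev/null
python3 -m handwheel '[[[0,0.015,0],[0,0,0]],[[0,0.035,0],[0,0,0]],[[0,0.055,0],[0,0,0]],[[0,0.08,0],[0,0,0]],[[0,0.105,0],[0,0,0]]]' 
python3 -m handwheel '[[[0,0.025,0],[0,0,0]],[[0,0.05,0],[0,0,0]],[[0,0.075,0],[0,0,0]],[[0,0.1,0],[0,0,0]],[[0,0.125,0],[0,0,0]]]' 
python3 -m handwheel '[[[0,0.025,0],[0,0,0]],[[0,0.05,0],[0,0,0]],[[0,0.075,0],[0,0,0]],[[0,0.1,0],[0,0,0]],[[0,0.11,0],[0,0,0]]]' 
python3 - <<'E'
from h import *
st()
meas("4",(0,-.165))
E
```

```text
clock: 8.27
tool_pos: [0.5138, -0.2822, 0.0394]
orientation: [-179.9, 0.1, 176.2]
force: [-0.8, -5.9, 4.2]
opening: 0.0398
clock: 8.68
tool_pos: [0.5155, -0.2573, 0.0395]
orientation: [-179.9, 0.1, 176.2]
force: [-0.1, -7.2, 4.8]
opening: 0.04
clock: 9.1
tool_pos: [0.5169, -0.2349, 0.0393]
orientation: [-180.0, 0.1, 176.2]
force: [0.3, -4.7, 4.6]
opening: 0.04
g [ 0.0053 -0.2519] z 0.0393 [-1.800e+02  1.000e-01  1.762e+02] F [ 0.3 -4.7  4.6] 0.04 9.1 [ -5.  23. -27.   0. -41.   1.]
z 399 centre g [-0.0258 -0.1774] size [0.0521 0.0909] yaw rel -0.12
col 205 centre g [-0.0161 -0.1784] size [0.03   0.0882] yaw rel 0.92
```

View pics/top4.png

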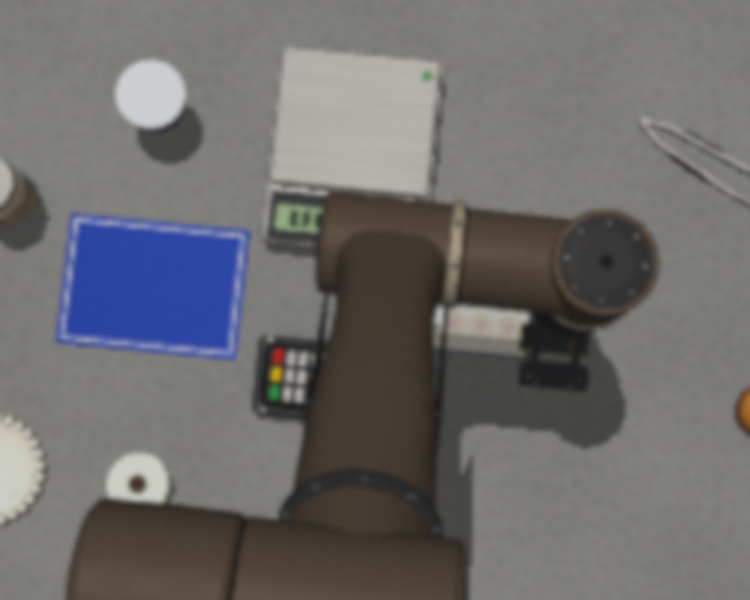

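Box edge strip (440–590, 350) shows it still square, about -1 mm off the gap line, with its front at the gap mouth. I'll push on in small batches and watch the force.

```bash

python3 -m handwheel '[[[0,0.02,0],[0,0,0]],[[-0.002,0.04,0],[0,0,0]],[[-0.003,0.06,0],[0,0,0]],[[-0.004,0.08,0],[0,0,0]],[[-0.005,0.1,0],[0,0,0]]]' |grep -E "pos|force"
python3 -m handwheel '[[[0,0.02,0],[0,0,0]],[[0,0.04,0],[0,0,0]],[[-0.001,0.06,0],[0,0,0]],[[-0.001,0.08,0],[0,0,0]],[[-0.001,0.1,0],[0,0,0]]]' |grep -E "pos|force"
python3 - <<'E'
from h import *
st()
s=shot("scene"); np.savez("scene5.npz",**s); cv2.imwrite("pics/scene5.png",cv2.resize(s["color"][130:290,210:460,::-1],None,fx=3,fy=3,interpolation=2))
E
```

```text
tool_pos: [0.5187, -0.2152, 0.0389]
force: [-1.2, -5.7, 5.3]
tool_pos: [0.5202, -0.1952, 0.0389]
force: [-0.8, -5.3, 4.3]
g [ 0.0058 -0.212 ] z 0.0389 [-180.     0.   176.1] F [-0.8 -5.3  4.3] 0.0399 9.98 [ -0.  22. -28.   0. -40.  -4.]
```

View pics/scene5.png

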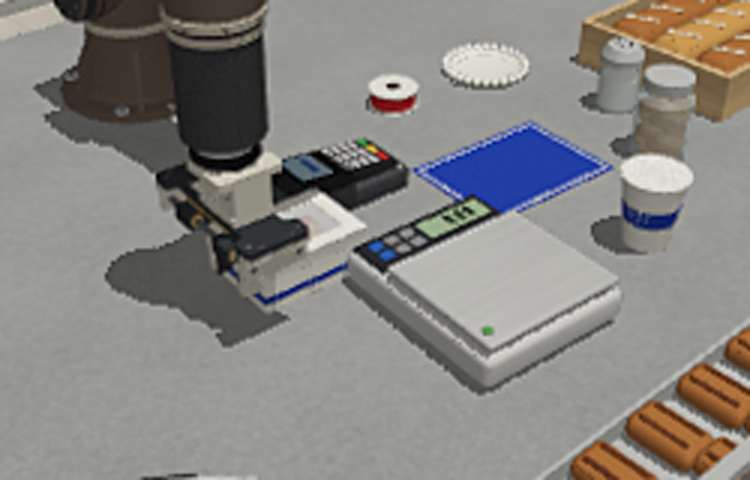

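The box front has entered the gap (front edge at about (365,235) in the crop), touching neither side and still flat. Continuing.

```bash

python3 -m handwheel '[[[0,0.02,0],[0,0,0]],[[0,0.04,0],[0,0,0]],[[0,0.06,0],[0,0,0]],[[0,0.08,0],[0,0,0]],[[0,0.1,0],[0,0,0]]]' |grep -E "pos|force"
python3 -m handwheel '[[[0,0.02,0],[0,0,0]],[[0,0.04,0],[0,0,0]],[[0,0.06,0],[0,0,0]],[[0,0.08,0],[0,0,0]],[[0,0.1,0],[0,0,0]]]' |grep -E "pos|force"
python3 - <<'E'
from h import *
st()
s=shot("scene"); P=pts(s); g=w2g(P); s0=dict(np.load("scene5.npz")); 
b=(P[...,2]>.052)&(P[...,2]<.066)&(abs(g[...,0])<.06)&(g[...,1]>-.15)&(g[...,1]<.05)
hsv=cv2.cvtColor(s["color"],cv2.COLOR_RGB2HSV); b&=(hsv[...,2]>130)&(hsv[...,1]<60)
for y in np.arange(-.12,.03,.02):
    q=g[b&(abs(g[...,1]-y)<.01)]
    if len(q): print(round(y,2),len(q),q[:,0].min().round(4),q[:,0].max().round(4))
print("front",g[b][:,1].max())
E
```

```text
tool_pos: [0.5215, -0.1752, 0.0387]
force: [-0.9, -5.3, 4.9]
tool_pos: [0.5228, -0.1553, 0.0387]
force: [0.2, -5.0, 4.5]
g [ 0.0054 -0.172 ] z 0.0387 [-180.    -0.   176.1] F [ 0.2 -5.   4.5] 0.0397 10.87 [  4.  21. -30.   0. -40.  -8.]
-0.1 6 0.0417 0.0502
-0.08 47 -0.0467 0.0535
-0.06 87 -0.0472 0.0542
-0.04 104 -0.052 0.053
-0.02 41 -0.0454 0.0509
front -0.01918840277090934
```

```bash

python3 -m handwheel '[[[0,0.025,0],[0,0,0]],[[0,0.05,0],[0,0,0]],[[0,0.075,0],[0,0,0]],[[-0.001,0.1,0],[0,0,0]],[[-0.001,0.125,0],[0,0,0]]]' |grep -E "pos|force"
python3 -m handwheel '[[[0,0.025,0],[0,0,0]],[[0,0.05,0],[0,0,0]],[[0,0.075,0],[0,0,0]],[[-0.001,0.1,0],[0,0,0]],[[-0.001,0.125,0],[0,0,0]]]' |grep -E "pos|force"
python3 -m handwheel '[[[0,0.025,0],[0,0,0]],[[0,0.05,0],[0,0,0]],[[0,0.075,0],[0,0,0]],[[-0.001,0.1,0],[0,0,0]],[[-0.001,0.125,0],[0,0,0]]]' |grep -E "pos|force"
python3 - <<'E'
from h import *
st(); meas("6",(0,-.017))
E
```

```text
tool_pos: [0.5244, -0.1303, 0.0386]
force: [0.8, -5.6, 4.7]
tool_pos: [0.5263, -0.1054, 0.0386]
force: [-1.2, -6.3, 4.1]
tool_pos: [0.528, -0.0805, 0.0386]
force: [-0.7, -5.9, 4.0]
g [ 0.0052 -0.0971] z 0.0386 [-1.800e+02 -1.000e-01  1.761e+02] F [-0.7 -5.9  4. ] 0.0399 12.17 [ 12.  20. -31.   0. -39. -16.]
z 392 centre g [-0.0791 -0.0097] size [0.0318 0.0989] yaw rel 1.29
col 134 centre g [-0.0404 -0.0133] size [0.0248 0.0845] yaw rel 5.71
```

```bash

python3 -m handwheel '[[[0,0.025,0],[0,0,0]],[[0,0.05,0],[0,0,0]],[[0,0.075,0],[0,0,0]],[[-0.001,0.1,0],[0,0,0]],[[-0.001,0.125,0],[0,0,0]]]' |grep -E "force"
python3 -m handwheel '[[[0,0.025,0],[0,0,0]],[[0,0.05,0],[0,0,0]],[[0,0.075,0],[0,0,0]],[[-0.001,0.1,0],[0,0,0]],[[-0.001,0.125,0],[0,0,0]]]' |grep -E "force"
python3 -m handwheel '[[[0,0.025,0],[0,0,0]],[[0,0.05,0],[0,0,0]],[[0,0.075,0],[0,0,0]],[[-0.001,0.1,0],[0,0,0]],[[-0.001,0.125,0],[0,0,0]]]' |grep -E "force"
python3 -m handwheel '[[[0,0.025,0],[0,0,0]],[[0,0.05,0],[0,0,0]],[[0,0.075,0],[0,0,0]],[[-0.001,0.1,0],[0,0,0]],[[-0.001,0.125,0],[0,0,0]]]' |grep -E "pos|force"
python3 - <<'E'
from h import *
st()
s=shot("scene"); np.savez("scene7.npz",**s); cv2.imwrite("pics/scene7.png",cv2.resize(s["color"][130:290,210:460,::-1],None,fx=3,fy=3,interpolation=2))
E
```

```text
force: [-0.1, -5.0, 4.7]
force: [-0.4, -5.8, 4.1]
force: [0.2, -5.6, 4.1]
tool_pos: [0.5352, 0.019, 0.0384]
force: [-0.5, -6.0, 4.4]
g [0.0051 0.0027] z 0.0384 [-1.799e+02 -1.000e-01  1.761e+02] F [-0.5 -6.   4.4] 0.0396 13.88 [ 23.  20. -31.   0. -39. -27.]
```

View pics/scene7.png

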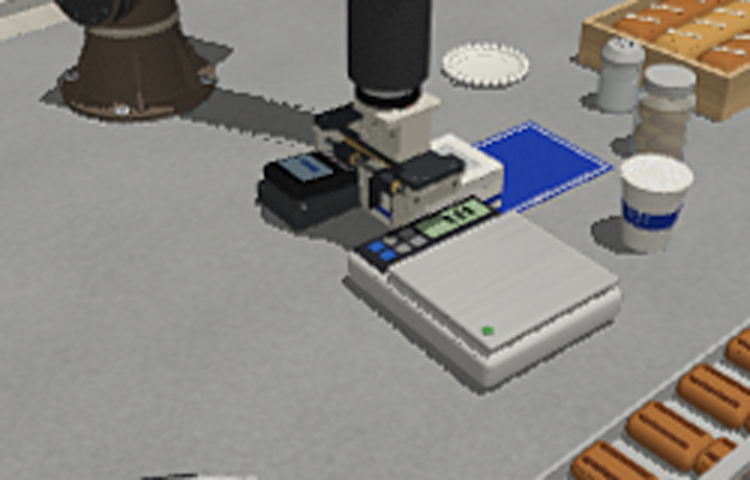

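The box is half out of the gap with its front on the mat (about (500,185)), still straight. I'll finish the push and ease off at the end.

```bash

python3 -m handwheel '[[[0,0.025,0],[0,0,0]],[[0,0.05,0],[0,0,0]],[[0,0.075,0],[0,0,0]],[[-0.001,0.1,0],[0,0,0]],[[-0.001,0.125,0],[0,0,0]]]' |grep -E "force"
python3 -m handwheel '[[[0,0.025,0],[0,0,0]],[[0,0.05,0],[0,0,0]],[[0,0.075,0],[0,0,0]],[[-0.001,0.1,0],[0,0,0]],[[-0.001,0.125,0],[0,0,0]]]' |grep -E "force"
python3 -m handwheel '[[[0,0.025,0],[0,0,0]],[[0,0.05,0],[0,0,0]],[[0,0.075,0],[0,0,0]],[[-0.001,0.1,0],[0,0,0]],[[-0.001,0.125,0],[0,0,0]]]' |grep -E "force"
python3 -m handwheel '[[[0,0.025,0],[0,0,0]],[[0,0.05,0],[0,0,0]],[[0,0.075,0],[0,0,0]],[[0,0.1,0],[0,0,0]],[[0,0.125,0],[0,0,0]]]' |grep -E "force"
python3 -m handwheel '[[[0,0.025,0],[0,0,0]],[[0,0.05,0],[0,0,0]],[[0,0.075,0],[0,0,0]],[[0,0.1,0],[0,0,0]],[[0,0.125,0],[0,0,0]]]' |grep -E "pos|force"
python3 -m handwheel '[[[0,0.025,0],[0,0,0]],[[0,0.05,0],[0,0,0]],[[0,0.07,0],[0,0,0]],[[0,0.085,0],[0,0,0]],[[0,0.085,0],[0,0,0]]]' |grep -E "pos|force"
python3 - <<'E'
from h import *
st(); s=shot("scene"); P=pts(s); g=w2g(P); hsv=cv2.cvtColor(s["color"],cv2.COLOR_RGB2HSV)
b=(P[...,2]>.052)&(P[...,2]<.066)&(abs(g[...,0])<.07)&(g[...,1]>.19)&(g[...,1]<.34)&(hsv[...,2]>130)&(hsv[...,1]<60)
print(g[b].min(0),g[b].max(0))
E
```

```text
force: [-0.1, -3.6, 1.0]
force: [0.7, -1.8, -0.4]
force: [0.4, -1.7, -1.7]
force: [0.0, -1.4, -1.9]
tool_pos: [0.545, 0.1448, 0.0386]
force: [-0.8, -1.6, -2.3]
tool_pos: [0.5465, 0.1621, 0.0387]
force: [0.2, 0.8, 0.3]
g [0.0058 0.1462] z 0.0387 [180.    0.  176.2] F [0.2 0.8 0.3] 0.0397 16.43 [ 36.  23. -26.   0. -41. -40.]
[-0.04903555  0.19273061] [0.05326801 0.29909109]
```

```bash

python3 -m handwheel '[[[0,-0.05,0],[0,0,0]],[[0,-0.15,0],[0,0,0]],[[0,-0.2,-0.1],[0,0,0]],[[0,-0.2,-0.3],[0,0,0]],[[0,-0.2,-0.5],[0,0,0]]]' >/dev/null
python3 -m handwheel '[[[0,-0.2,-0.15],[0,0,0]],[[0,-0.4,-0.3],[0,0,0]],[[0,-0.6,-0.4],[0,0,0]],[[0,-0.8,-0.4],[0,0,0]],[[0,-0.9,-0.4],[0,0,0]]]' >/dev/null
python3 -m handwheel '[[[0,-0.2,0],[0,0,0]],[[0,-0.4,0],[0,0,0]],[[0,-0.6,0],[0,0,0]],[[0,-0.8,0],[0,0,0]],[[0,-0.8,0],[0,0,0]]]'
python3 - <<'E'
from h import *
meas("8",(0,.229))
a=dict(np.load("top0.npz")); b=dict(np.load("top8.npz"))
M=np.array([.5423,.2455]); print("mat g",w2g(M))
P=pts(b); m=(P[...,2]>.045)&(P[...,2]<.07)&(np.hypot(P[...,0]-.545,P[...,1]-.245)<.1); print("box z med",np.median(P[m][:,2]))
d=cv2.absdiff(a["color"],b["color"]).max(-1)
for n,(u,v) in dict(jar=(177,162),cup=(231,131),shaker=(157,198),spool=(226,261),plate=(176,257),bun=(434,237),tongs=(462,205)).items(): print(n,np.percentile(d[v-20:v+20,u-20:u+20],[50,95]))
E
```

```text
clock: 17.73
tool_pos: [0.5192, -0.2237, 0.2185]
orientation: [-180.0, -0.0, 175.9]
force: [0.6, 1.5, 0.3]
opening: 0.04
z 1141 centre g [-0.0008  0.225 ] size [0.1017 0.1421] yaw rel 0.49
col 1105 centre g [-0.0003  0.2271] size [0.1007 0.1395] yaw rel 0.49
mat g [-0.00448993  0.22908638]
box z med 0.058901728084588406
jar [ 8. 12.]
cup [ 9. 14.]
shaker [ 8. 10.]
spool [ 9. 14.]
plate [12. 14.]
bun [ 8. 11.]
tongs [ 8. 10.]
```

```bash
python3 - <<'E'
import cv2,numpy as np
s=np.load("top8.npz"); cv2.imwrite("pics/full8.png",s["color"][...,::-1])
E
```

```text
(no output)
```

View pics/full8.png

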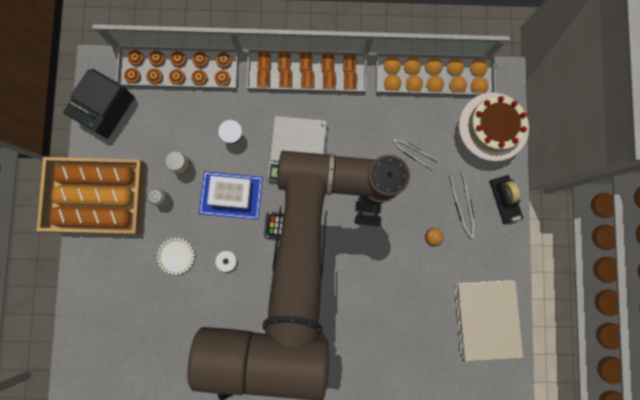

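The box sits inside the mat at (231,192) with blue showing all round, square to about 0.5°. The loose things are unchanged and the gripper is clear, so I'm handing in.

```bash
python3 -c "
from plant import *
print(close_job())"
```

```text
the job is handed in; nothing more can be done
None
```

I slid the pastry box through the gap and onto the mat, and handed the job in at about 17.8 s of the 72 s allowed. No verdict is reported.

I first pushed the box's long side with two fingers, which turned it square and lined it up with the gap. I then pushed its rear face with the fingers set 40 mm apart, straight through the gap and onto the mat.

**Last checks, from the top camera:**
- **Position:** the box centre is about 4 mm from the mat's centre in x and 2–4 mm in y. The margins are 30 mm and 40 mm.
- **Squareness:** it is about 0.5° off the mat's direction.
- **Flatness:** the lid still reads 59 mm high, as at the start.
- **Loose things:** an image comparison with the first picture shows all seven where they were.
- **Gripper:** it is clear of everything, at 0.22 m height.

**What did not go to plan or disagreed:**
- **Push force:** the wrist read up to about 7 N, plus 4–5 N upward, where I expected 1–4 N. The limit on the box is 25 N, and the reading dropped to about 2 N on the last stretch.
- **Wrong turn:** one transfer move went the wrong way along y, over the scale at 0.15 m height. It touched nothing.
- **Camera disagreement:** the two cameras differ by about 4 mm on where the middle of the gap is.
- **In the gap:** the arm hid most of the box from the top camera there, so its lateral position comes from one scene-camera measurement as it entered, about 1 mm off my gap line.

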